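Start the spindle of the panel press

TASK

Fit the screw spindle of the small panel press: lift it out of the wooden tool block, stand it upright in the brass threaded boss on the press bridge, and turn it backward (anticlockwise seen from above) until you feel it drop off the thread start, then forward (clockwise) one full turn from there so that it is properly started. Finish while still holding the spindle by its black grip, one turn in and no farther, and leave the hard drive, the screwdriver and the screw tray alone.

Things in the scene. Friction and masses are not known exactly. Their poses are not given: they have to be found in the camera images.
- spindle_grip (a point): Centre of the black four-sided hand grip (28 x 28 mm across the flats, 26 mm tall) on top of the loose steel spindle (body spindle, 0.21 kg give or take 30 %, 94 mm long in all). z points up along the spindle, x and y are square to the flats, so it can be gripped every quarter turn. It starts standing upright in the big middle hole of the block.
- thread_end (a point): Lower end of the spindle's thread, on its axis, 49 mm below the grip's centre (36 mm below the grip's underside). Right-hand thread, 24 mm in diameter, two starts, 10 mm of travel per turn.
- pilot_tip (a point): Tip of the spindle's plain pilot, on its axis, 81 mm below the grip's centre. The pilot under the thread is 18 mm in diameter and 32 mm long; its last 5 mm taper to 12 mm.
- boss_mouth (a point): Centre of the top face of the brass threaded boss (45 mm diameter), 125 mm above the table; z up, y along the bridge. Bore between the thread ridges 19 mm: 0.5 mm of play around the pilot. Set in upright, the spindle rests on the thread with its grip centre 43 to 48 mm above this point, depending on how it is turned; just after a drop 43 mm, one forward turn later 33 mm.
- press: Grey press, fixed to the table, origin under the middle of its base (150 x 220 mm). Bridge along y with its top 111 mm up; column nuts at y = +-85 mm, tops 124 mm up. In the boss a spindle turned backward climbs 5 mm per half turn, and drops 5 mm by its own weight each half turn as the thread starts pass. It turns easily, stays where it is left, and rides freely if the fingers stand 1 mm off the flats.
- block: Fixed wooden tool block, 90 x 150 x 60 mm (x, y, z), origin at the middle of its underside. The spindle stands in its big middle hole (28 mm diameter, 50 mm deep, floor 10 mm above the table), so at the start the grip's centre is 91 mm above the table.
- drive: Loose 3.5 inch hard drive, 102 x 147 x 26 mm, silver with a yellow label, origin at the middle of its underside. To be left alone.
- driver: Loose blue-handled screwdriver lying on the table, 170 mm long along its x, origin at its middle. To be left alone.
- tray: Loose grey tray of small screws, 90 x 130 x 26 mm, origin at the middle of its underside. To be left alone.
Not all that is in view belongs to the job. Of the things shaped like the part that bears spindle_grip, the bare steel one is meant.

How it is judged:
On the way, in this order (a step that is already met when the one before it is completed fails the run):
1. the spindle stands upright in the boss on its thread and has been turned backward to the top of its climb (z of spindle_grip in the frame of boss_mouth between 0.0472 and 0.0486 m and horizontal distance between spindle_grip and boss_mouth below 0.006 m and angle between spindle_grip's own z axis and vertical below 0.12 rad and angle between the x axis of spindle_grip and the x axis of boss_mouth, either way round below 0.8 rad and contact force between spindle and press above 0.05 N), for 0.1 s.
2. it has dropped past the thread start (z of spindle_grip in the frame of boss_mouth between 0.0412 and 0.045 m and horizontal distance between spindle_grip and boss_mouth below 0.006 m and angle between spindle_grip's own z axis and vertical below 0.12 rad), for 0.1 s.
At the end, for the whole second after the job is handed in: The spindle stands upright in the boss (within 6 mm at the grip and 0.1 rad), one turn in from the drop to within a fifth of a turn (grip centre 31 to 35.2 mm above the boss), still, and the fingers hold its grip with more than 2 N (z of spindle_grip in the frame of boss_mouth between 0.031 and 0.0352 m and horizontal distance between spindle_grip and boss_mouth below 0.006 m and angle between spindle_grip's own z axis and vertical below 0.1 rad and contact force between the fingers and spindle above 2 N and linear speed of spindle below 0.01 m/s and angular speed of spindle below 0.2 rad/s); the arm keeps its last pose, push and grip.
It fails at once if the hard drive, the screwdriver or the screw tray was moved more than 15 mm (distance of any of drive, driver, tray from where it was at the start of the episode above 0.015 m).
It also fails if it takes over 72 s, if anything falls off the work surface, if the arm or the gripper's body presses on something with over 40 N, if the wrist force passes 120 N, or if a joint passes its speed limit or range.

ROBOT

A 7-joint arm with a two-finger parallel gripper is mounted at the origin on the work surface. World frame = base frame: x ahead of the robot, y to its left, z up, the work surface at z = 0. Lengths are in m, angles in rad, forces in N, time in s.
With the tool pointing down it reaches from about 0.425 to 0.925 m from the base axis. Payload 6.8 kg.
Tool frame: the origin (TCP) lies between the finger pads; the fingertips stand 14 mm ahead of it and the grasp point (between the pads) lies 5 mm behind it; z points along the fingers, y is the direction in which the jaws open and shut (so a half turn about z gives the same grasp; the last joint's range is limited). The gripper opens to 85 mm and grips with 20 to 120 N. Pads are 22 mm wide; open, the fingers measure 114 mm over their backs; the gripper's body (76 mm by 85 mm) begins 54 mm behind the grasp point. The pads swing forward as they close: fully open they stand 13 mm farther back than shut.
Start: joints at [1.013, 0.477, 0.022, 1.555, -0.011, 1.109, -0.083], TCP at [0.293, -0.608, 0.245] pointing down, gripper open.
Joint ranges: [-2.96, 2.96], [-0.34, 2.1], [-1.41, 1.46], [0.24, 2.44], [-1.37, 4.51], [0.17, 1.92], [-2.96, 2.96]. Speed limits (rad/s): [2.39, 2.39, 3.14, 3.14, 3.14, 3.14, 3.14].

INTERFACE

Orientations are given as a unit quaternion [w, x, y, z].
In Python, from station import bot gives the robot as it stands.
- The arm moves only by the shell command python3 -m crank 'ROWS' [FORCE]. ROWS is JSON, a list of rows, each a list of 3 entries, a list of its own where there are three numbers: the shift along the tool's x, y, z in m, then the turn, a rotation vector about the tool's x, y, z in degrees, then the finger opening in m, from 0 to 0.0854. A call has 1 to 10 rows; each row shifts and turns the commanded pose from where the row before left it, along the tool's axes as they then stand; what a row does not reach is not made up. A row lasts 1/8 s, in which the tool goes at most 62.5 mm and 10.7 degrees, less where a joint would pass 70% of its speed; a pose out of reach is approached as far as the arm can. A call is refused whole if a number of a shift passes 0.0625 or a number of a turn 10.7, either way. A call with a gripper value outside its range is refused whole. The fingers move at their own pace and stop on an object; FORCE is the grip in N (left out, the last holds). Time passes only in rows, so rows that do not move let the fingers close. It gives the time, the measured TCP pose, the force and the opening at its end, in the units of the state.
- bot.get_obs(): the state, without advancing time (a new reading comes with each control period).
- bot.read_camera(name): name is "side" or "top"; returns (picture, depth): 400x640x3 uint8, red, green, blue; 400x640 float32, m along the optical axis (not along the pixel's ray), 0 where there is no reading.
- bot.calibration(name): a dict with "fx", "fy", "cx", "cy" (pixels), "D" ([k1, k2, p1, p2, k3] as OpenCV has them; the pictures are not rectified), "extrinsics" (4x4, takes a point from camera to world coordinates). Camera axes: x right, y down, z forward; pixel columns grow to the right and rows downward; lengths in m; the calibration is good to about 2 mm. A picture is of the moment at which its call begins. calibration takes no time and is no camera call.
- bot.hand_in(): hands the job in, once; it reports no verdict.
The state is a dict: "t": time; "q": joint angles; "joint_vel": joint speeds; "joint_torque": joint torques, N m; "eef_pos": TCP position; "tool_rot": TCP orientation; "contact_force": force on the tool from outside, world axes, zero at the start; "torque": the same for the moment, N m; "gripper_width": opening from 0.0 (shut) to 1.0 (fully open).
Only numpy, scipy, OpenCV 4.12 (cv2) and the standard library are available. Lean on these libraries where they do the work, as an engineer would, in place of code of your own. Each camera call takes 0.05 s, during which the arm holds its last target.

## Working session

There is one attempt and no reset: what is moved stays moved. The work goes in short steps, Python scripts to look and compute and a shell command to move; the robot and the scene stay as the last step left them, time stands still between calls to the robot, and variables do not carry over. Pictures are saved under pics/ and viewed, and the job is handed in when it is done.

```bash
ls; mkdir -p pics; python3 - <<'E'
from station import bot
import cv2,numpy as np
o=bot.get_obs();print({k:np.round(v,4).tolist() for k,v in o.items()})
for n in ("side","top"):
    p,d=bot.read_camera(n);cv2.imwrite(f"pics/{n}0.png",p[:,:,::-1]);np.savez(f"pics/{n}0.npz",p=p,d=d)
    c=bot.calibration(n);print({k:np.round(v,4).tolist() for k,v in c.items()})
E
```

```text
pics
{'t': 0.0, 'q': [1.0129, 0.4778, 0.0223, 1.5565, -0.0115, 1.1093, -0.0831], 'joint_vel': [-0.0007, 0.001, -0.0013, -0.0006, 0.0011, -0.0003, 0.0012], 'joint_torque': [-0.0015, -59.6463, 1.6074, -28.1204, 0.0125, 0.0095, -0.0], 'eef_pos': [0.2932, -0.6073, 0.2443], 'tool_rot': [-0.0009, 0.9748, 0.223, -0.0003], 'contact_force': [-0.2849, -0.1855, 0.9246], 'torque': [0.0207, -0.03, 0.0259], 'gripper_width': 0.9978}
{'fx': 364.3631, 'fy': 364.3631, 'cx': 317.0071, 'cy': 196.7075, 'D': [-0.0452, 0.0, 0.0, 0.0, 0.0], 'extrinsics': [[0.984, -0.1287, 0.1236, 0.4964], [-0.1783, -0.6891, 0.7024, -0.4778], [-0.0052, -0.7131, -0.701, 0.6183], [0.0, 0.0, 0.0, 1.0]]}
{'fx': 503.0536, 'fy': 503.0536, 'cx': 314.9117, 'cy': 199.4549, 'D': [-0.0396, 0.0, 0.0, 0.0, 0.0], 'extrinsics': [[-0.0046, -0.9849, 0.1729, 0.4216], [-1.0, 0.0034, -0.0073, 0.037], [0.0066, -0.1729, -0.9849, 1.0367], [0.0, 0.0, 0.0, 1.0]]}
```

View pics/side0.png

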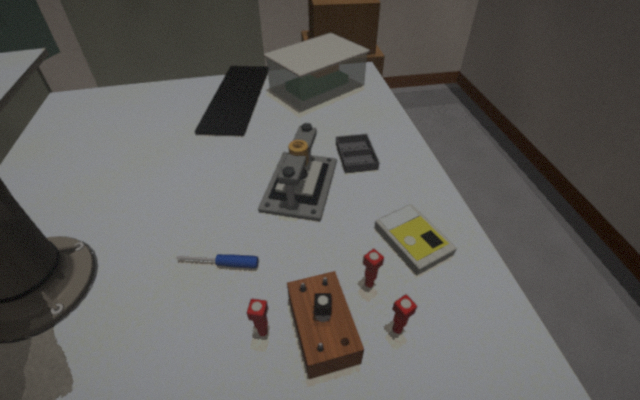

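View pics/top0.png

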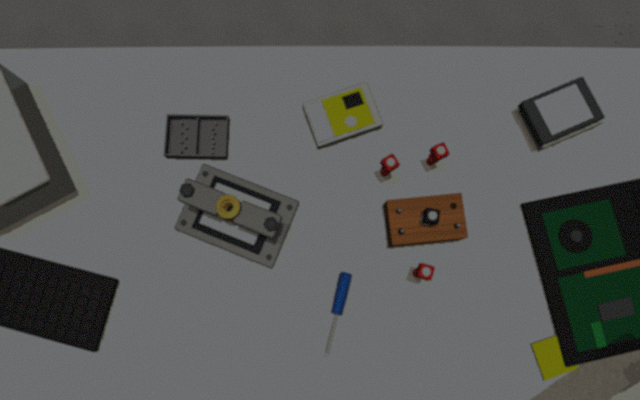

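Candidates in the top view: a black-gripped part in the block at (431,216), and red parts at (389,163), (438,153) and (424,271). The one in the block matches (black grip, bare steel, middle hole). I'll confirm it in a crop and measure.

```bash
cat > h.py <<'E'
import numpy as np,cv2
from station import bot
def ray(n,uv):
    c=bot.calibration(n);K=np.array([[c['fx'],0,c['cx']],[0,c['fy'],c['cy']],[0,0,1]])
    p=cv2.undistortPoints(np.array(uv,float).reshape(-1,1,2),K,np.array(c['D']))[:,0]
    E=np.array(c['extrinsics']);return np.c_[p,np.ones(len(p))],E
def plane(n,uv,z):
    r,E=ray(n,uv);w=r@E[:3,:3].T;s=(z-E[2,3])/w[:,2];return E[:3,3]+w*s[:,None]
def cloud(n,d):
    h,w=d.shape;u,v=np.meshgrid(np.arange(w),np.arange(h))
    r,E=ray(n,np.c_[u.ravel(),v.ravel()]);P=(r*d.reshape(-1,1))@E[:3,:3].T+E[:3,3]
    P[d.ravel()==0]=np.nan
    return P.reshape(h,w,3)
def proj(n,P):
    c=bot.calibration(n);K=np.array([[c['fx'],0,c['cx']],[0,c['fy'],c['cy']],[0,0,1]])
    E=np.linalg.inv(np.array(c['extrinsics']));
    return cv2.projectPoints(np.array(P,float).reshape(-1,1,3),cv2.Rodrigues(E[:3,:3])[0],E[:3,3],K,np.array(c['D']))[0][:,0]
E
python3 - <<'E'
from h import *
import cv2
out=[]
for n,bx in (("top",[(380,135,480,285),(170,155,310,275)]),("side",[(240,230,420,380),(255,110,345,225)])):
    f=np.load(f"pics/{n}0.npz");P=cloud(n,f['d']);np.save(f"pics/{n}P.npy",P)
    for i,(a,b,c,d) in enumerate(bx):
        im=cv2.resize(f['p'][b:d,a:c,::-1],None,fx=4,fy=4,interpolation=cv2.INTER_CUBIC)
        im=np.clip(im.astype(float)*1.5,0,255).astype(np.uint8)
        im=im[:600,:800]
        cv2.imwrite(f"pics/c_{n}{i}.png",im)
P=np.load("pics/topP.npy")
for uv in [(431,216),(228,200),(228,207),(271,225),(187,190),(400,230),(340,115),(600,20),(330,250)]:
    print(uv,np.round(P[uv[1],uv[0]],4))
print(np.round(plane("top",[(431,216)],.104),4),np.round(plane("top",[(228,207)],.125),4))
E
```

```text
(431, 216) [ 0.553  -0.1879  0.1038]
(228, 200) [0.5825 0.1914 0.1172]
(228, 207) [0.5813 0.2035 0.0431]
(271, 225) [0.5347 0.1105 0.1245]
(187, 190) [0.6003 0.2666 0.1245]
(400, 230) [ 0.5306 -0.1345  0.0707]
(340, 115) [ 0.7788 -0.0241  0.0275]
(600, 20) [ 1.4531 -1.1071 -0.7566]
(330, 250) [ 4.979e-01 -1.300e-03  1.000e-04]
[[ 0.553  -0.1879  0.104 ]] [[0.5681 0.1898 0.125 ]]
```

View pics/c_top0.png

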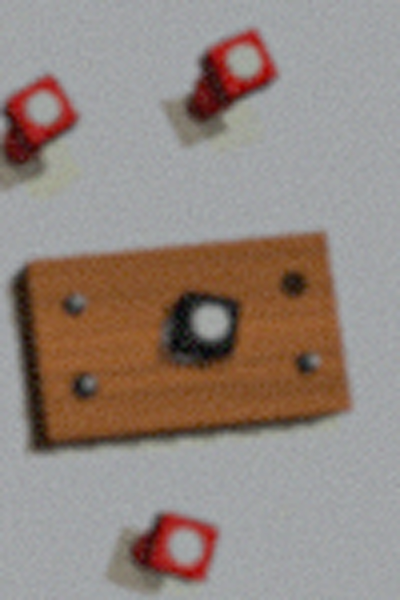

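View pics/c_top1.png

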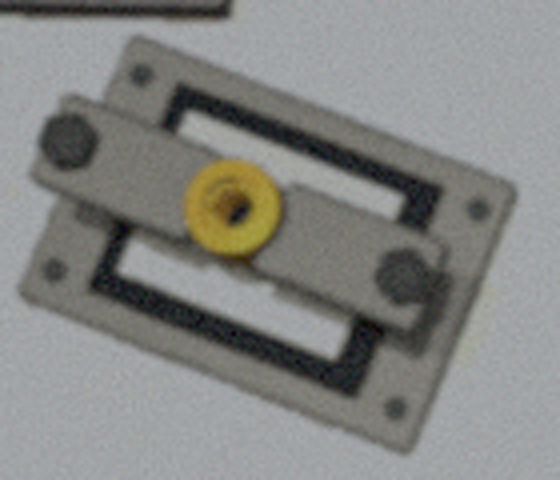

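View pics/c_side0.png

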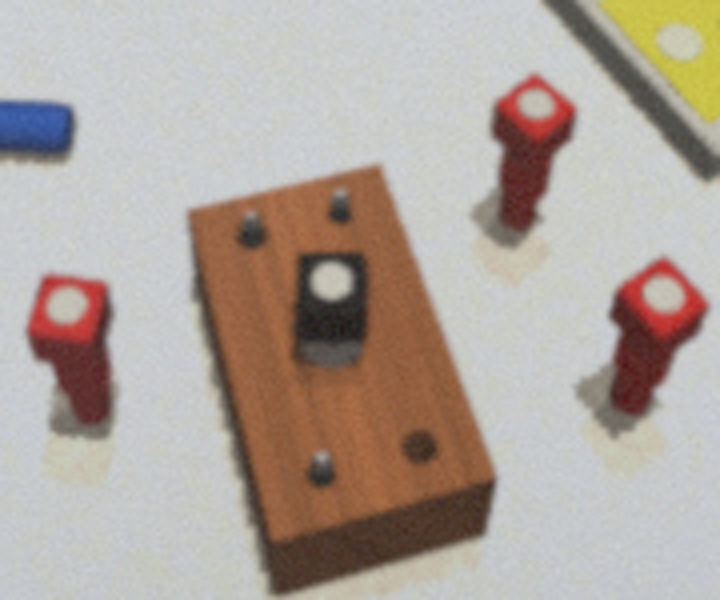

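View pics/c_side1.png

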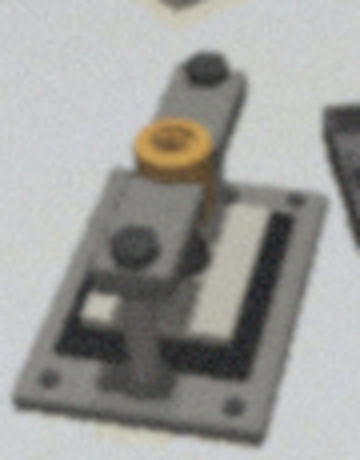

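The crop shows the bare steel part with a black grip in the block (c_top0 about (200,325)). The other three are red dummies standing on the table. Next I'll fit the poses.

```bash
python3 - <<'E'
from h import *
for n in ("top","side"):
    f=np.load(f"pics/{n}0.npz");P=np.load(f"pics/{n}P.npy");im=f['p'].astype(int)
    z=P[...,2]
    near=lambda c,r:np.hypot(P[...,0]-c[0],P[...,1]-c[1])<r
    # grip top
    m=near((.553,-.188),.035)&(z>.095)&(z<.115)
    q=P[m];print(n,'grip top',m.sum(),np.median(q,0).round(4),cv2.minAreaRect((q[:,:2]*1000).astype(np.float32)))
    w=m&(im.min(-1)>110);print(' white disc',w.sum(),P[w].mean(0).round(4))
    m=near((.567,.19),.03)&(z>.121)&(z<.13)
    q=P[m];print(' boss z',np.median(z[m]).round(4),m.sum(),cv2.minEnclosingCircle((q[:,:2]*1000).astype(np.float32)))
    y=(im[...,0]-im[...,2]>60)&near((.567,.19),.03)&(abs(z-.125)<.004)
    q=P[y];print(' yellow',len(q),cv2.minEnclosingCircle((q[:,:2]*1000).astype(np.float32)),cv2.minAreaRect((q[:,:2]*1000).astype(np.float32)))
    for c in ((.5347,.1105),(.6003,.2666)):
        m=near(c,.02)&(z>.118)&(z<.13)
        print(' nut',m.sum(),P[m].mean(0).round(4))
    m=(z>.052)&(z<.068)&near((.553,-.188),.1)
    print(' block',np.median(z[m]),cv2.minAreaRect((P[m][:,:2]*1000).astype(np.float32)))
E
```

```text
top grip top 228 [ 0.5533 -0.1888  0.1034] ((554.6085205078125, -189.68231201171875), (28.482126235961914, 28.46376609802246), 80.21187591552734)
 white disc 1 [ 0.553  -0.1899  0.1037]
 boss z 0.1241 325 ((569.8800659179688, 190.8070831298828), 22.440269470214844)
 yellow 251 ((569.3409423828125, 190.71580505371094), 20.835275650024414) ((569.2760009765625, 190.82791137695312), (38.81257629394531, 39.7533073425293), 88.05596923828125)
 nut 152 [0.5379 0.1129 0.1233]
 nut 151 [0.6014 0.2686 0.1229]
 block 0.05972534241433275 ((529.544921875, -192.69638061523438), (141.02822875976562, 152.5183868408203), 5.453817367553711)
side grip top 292 [ 0.5541 -0.194   0.1033] ((554.9940795898438, -191.57289123535156), (29.019969940185547, 25.076934814453125), 79.84561157226562)
 white disc 47 [ 0.5544 -0.1909  0.1039]
 boss z 0.1244 168 ((570.0440673828125, 190.0402069091797), 23.58722686767578)
 yellow 85 ((570.125732421875, 186.44557189941406), 20.240816116333008) ((569.6171875, 186.7308807373047), (34.63120651245117, 38.774505615234375), 85.18781280517578)
 nut 88 [0.539  0.1084 0.1228]
 nut 61 [0.603  0.2654 0.1226]
 block 0.05954688794535956 ((526.70654296875, -194.0777130126953), (145.0633087158203, 150.929931640625), 5.69590425491333)
```

```bash
cat > st.py <<'E'
import sys
from h import *
from scipy.spatial.transform import Rotation as R
def st(tx=None,ty=None,tz=None,yaw=None):
    o=bot.get_obs();r=R.from_quat(np.roll(o['tool_rot'],-1)).as_matrix();p=np.array(o['eef_pos'])
    print('t',round(o['t'],2),'p',p.round(4),'yawY',np.degrees(np.arctan2(r[1,1],r[0,1])).round(2),'tilt z',r[:,2].round(4),'q7',round(o['q'][6],3),'w',round(o['gripper_width']*85.4,1),'F',np.round(o['contact_force'],1),'M',np.round(o['torque'],2))
    if tx is not None:
        print('tool shift',(r.T@(np.array([tx,ty,tz])-p)).round(4),
          'turn z',None if yaw is None else round((np.degrees(np.arctan2(r[1,1],r[0,1]))-yaw+180)%360-180,2))
    return o,r
if __name__=="__main__": st(*map(float,sys.argv[1:]))
E
python3 -m crank '[[[0.0417,-0.0262,0.0045],[0,0,0],0.06],[[0.0417,-0.0262,0.0045],[0,0,0],0.06],[[0.0417,-0.0262,0.0045],[0,0,0],0.06],[[0.0417,-0.0262,0.0045],[0,0,0],0.06],[[0.0417,-0.0262,0.0045],[0,0,0],0.06],[[0.0417,-0.0262,0.0045],[0,0,0],0.06],[[0.0417,-0.0262,0.0045],[0,0,0],0.06],[[0.0417,-0.0262,0.0045],[0,0,0],0.06],[[0.0417,-0.0262,0.0045],[0,0,0],0.06],[[0.0417,-0.0262,0.0045],[0,0,0],0.06]]' 60
python3 -m crank '[[[0,0,0],[0,0,9],0.055],[[0,0,0],[0,0,9],0.055],[[0,0,0],[0,0,9],0.055],[[0,0,0],[0,0,9],0.055],[[0,0,0],[0,0,0],0.055]]'
python3 st.py 0.554 -0.190 0.088 -99.8
```

```text
t: 1.35
eef_pos: [0.5555, -0.1893, 0.1999]
tool_rot: [-0.0, 0.975, 0.223, -0.0]
contact_force: [0.7, -0.5, -0.0]
gripper_width: 0.702
t: 1.98
eef_pos: [0.5549, -0.1904, 0.2]
tool_rot: [0.0, 0.996, -0.088, -0.0]
contact_force: [-0.2, 0.1, -0.0]
gripper_width: 0.643
t 1.98 p [ 0.5549 -0.1904  0.2   ] yawY -100.14 tilt z [-8.e-04 -0.e+00 -1.e+00] q7 -1.531 w 54.9 F [-0.2  0.1 -0. ] M [ 0.02  0.02 -0.01]
tool shift [-0.0009 -0.0003  0.112 ] turn z -0.34
```

```bash
python3 -m crank '[[[0,0,0.03],[0,0,0],0.055],[[0,0,0.03],[0,0,0],0.055],[[0,0,0.02],[0,0,0],0.055],[[0,0,0.01],[0,0,0],0.055],[[0,0,0],[0,0,0],0.055]]'
python3 - <<'E'
from st import *
st(.554,-.19,.088,-99.8)
p,d=bot.read_camera("side");np.savez("pics/s1.npz",p=p,d=d)
cv2.imwrite("pics/s1.png",cv2.resize(np.clip(p[220:370,240:420,::-1]*1.5,0,255).astype(np.uint8),None,fx=4,fy=4,interpolation=cv2.INTER_CUBIC))
E
```

```text
t: 2.6
eef_pos: [0.5548, -0.1906, 0.1099]
tool_rot: [-0.0, 0.996, -0.088, -0.001]
contact_force: [-0.1, 0.3, 0.5]
gripper_width: 0.648
t 2.6 p [ 0.5548 -0.1906  0.1099] yawY -100.15 tilt z [-1.1e-03  3.0e-04 -1.0e+00] q7 -1.537 w 55.3 F [-0.1  0.3  0.5] M [-0.    0.01 -0.04]
tool shift [-0.0009 -0.0004  0.0219] turn z -0.35
```

View pics/s1.png

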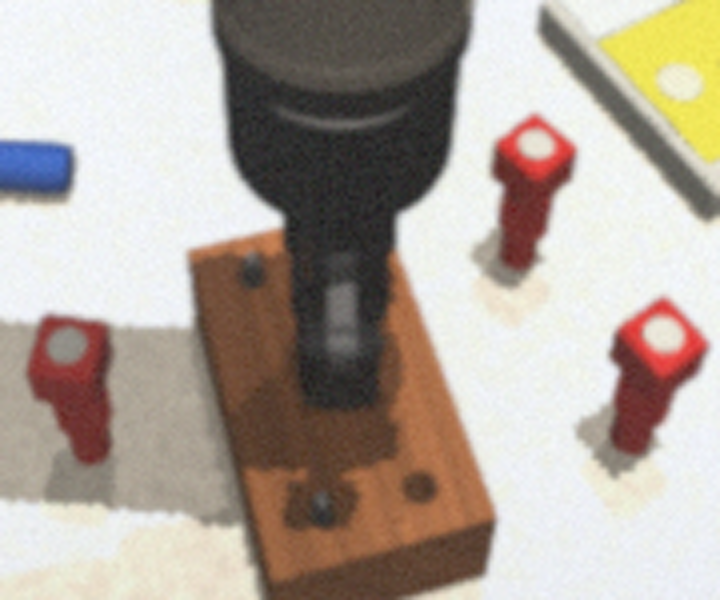

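The near finger at crop (340,370) stands in front of the grip, clear of the pegs. I'll go down and close.

```bash
python3 -m crank '[[[-0.0005,0,0.011],[0,0,0],0.055],[[0,0,0.01],[0,0,0],0.055],[[0,0,0],[0,0,0],0.04],[[0,0,0],[0,0,0],0.02],[[0,0,0],[0,0,0],0.02],[[0,0,0],[0,0,0],0.02],[[0,0,0],[0,0,0],0.02]]' 60
python3 st.py .554 -.19 .088 -99.8
python3 -m crank '[[[0,0,-0.02],[0,0,0],0.02],[[0,0,-0.05],[0,0,0],0.02],[[0,0,-0.05],[0,0,0],0.02],[[0,0,-0.05],[0,0,0],0.02],[[0,0,0],[0,0,0],0.02]]'
python3 st.py .57 .19 .26 -99.8
```

```text
t: 3.52
eef_pos: [0.5546, -0.1905, 0.0894]
tool_rot: [-0.0, 0.996, -0.089, 0.0]
contact_force: [-0.1, 0.0, -1.4]
gripper_width: 0.315
t 3.52 p [ 0.5546 -0.1905  0.0894] yawY -100.23 tilt z [ 0. -0. -1.] q7 -1.539 w 26.9 F [-0.1  0.  -1.4] M [0.02 0.05 0.02]
tool shift [-0.0007 -0.0004  0.0014] turn z -0.43
t: 4.15
eef_pos: [0.557, -0.1912, 0.2639]
tool_rot: [0.001, 0.996, -0.089, 0.004]
contact_force: [0.5, 0.2, -2.4]
gripper_width: 0.312
t 4.15 p [ 0.557  -0.1912  0.2639] yawY -100.24 tilt z [ 0.0085 -0.0021 -1.    ] q7 -1.53 w 26.6 F [ 0.5  0.2 -2.4] M [-0.03  0.01 -0.01]
tool shift [-0.055  -0.3775  0.0032] turn z -0.44
```

```bash
python3 -m crank '[[[-0.0055,-0.0378,0],[0,0,0],0.02],[[-0.0055,-0.0378,0],[0,0,0],0.02],[[-0.0055,-0.0378,0],[0,0,0],0.02],[[-0.0055,-0.0378,0],[0,0,0],0.02],[[-0.0055,-0.0378,0],[0,0,0],0.02],[[-0.0055,-0.0378,0],[0,0,0],0.02],[[-0.0055,-0.0378,0],[0,0,0],0.02],[[-0.0055,-0.0378,0],[0,0,0],0.02],[[-0.0055,-0.0378,0],[0,0,0],0.02],[[-0.0055,-0.0378,0],[0,0,0],0.02]]'
python3 -m crank '[[[0,0,0],[0,0,0],0.02],[[0,0,0],[0,0,0],0.02]]'
python3 - <<'E'
from st import *
st(.57,.19,.26,-99.8)
for n,b in (("side",(250,60,350,200)),("top",(170,120,310,250))):
    p,d=bot.read_camera(n);np.savez(f"pics/{n}2.npz",p=p,d=d)
    cv2.imwrite(f"pics/{n}2.png",cv2.resize(np.clip(p[b[1]:b[3],b[0]:b[2],::-1]*1.6,0,255).astype(np.uint8),None,fx=4,fy=4,interpolation=cv2.INTER_CUBIC))
E
```

```text
t: 5.4
eef_pos: [0.5668, 0.1921, 0.2577]
tool_rot: [0.001, 0.996, -0.089, -0.001]
contact_force: [0.7, -0.1, -1.7]
gripper_width: 0.321
t: 5.65
eef_pos: [0.5671, 0.1904, 0.258]
tool_rot: [0.001, 0.996, -0.089, -0.001]
contact_force: [-0.8, -1.1, -0.9]
gripper_width: 0.315
t 5.65 p [0.5671 0.1904 0.258 ] yawY -100.23 tilt z [-0.002  -0.0014 -1.    ] q7 -2.242 w 26.9 F [-0.8 -1.1 -0.9] M [-0.04 -0.06 -0.02]
tool shift [ 0.0029 -0.0002 -0.002 ] turn z -0.43
```

View pics/side2.png

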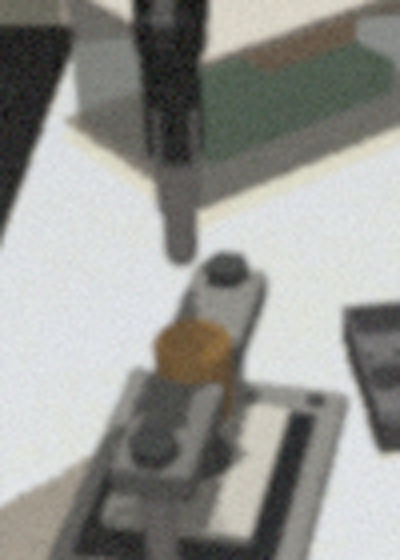

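View pics/top2.png

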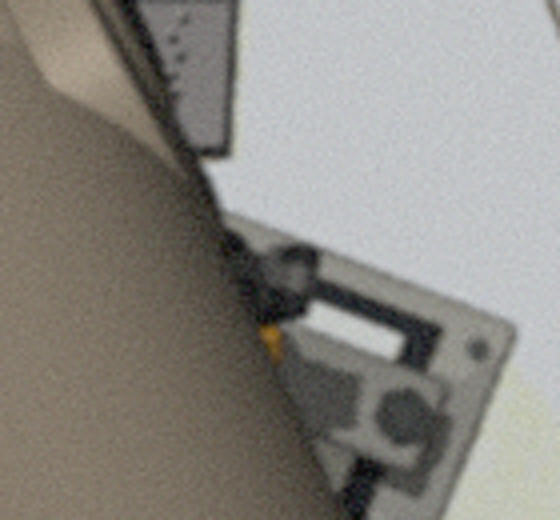

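```bash
python3 - <<'E'
from st import *
f=np.load("pics/side2.npz");p=f['p'].astype(float)
g=p.mean(-1)
for r in range(104,127,2): print(r,g[r,284:308].astype(int))
for z in (.18,.19,.2,.21,.22): print(z,proj("side",[[.5671,.1904,z]]).round(1))
print(proj("side",[[.570,.190,.125]]).round(1))
P=cloud("side",f['d'])
for r in range(108,124,3):
    print(r,P[r,293:298].round(4).tolist()[2])
E
```

```text
104 [126 116 106  95  75  62  60  60  57  60  58  61  59  57  60  59  61  65
  66  66  67  66  68  63]
106 [134 133 131 125 108  77  58  56  56  57  58  55  58  55  58  58  61  68
  67  68  67  64  66  69]
108 [135 137 136 128 113  85  61  58  61  60  56  58  58  57  56  60  64  65
  68  66  68  64  73  77]
110 [141 137 137 134 121  94  69  60  61  61  60  59  58  57  57  60  65  67
  75  82  95 108 115 125]
112 [139 139 137 135 129 107  74  58  59  58  59  57  59  58  69  88 102 109
 120 124 128 129 132 132]
114 [138 136 136 138 137 129 105  78  55  63  59  59  58  57  70 104 128 132
 128 129 133 131 135 137]
116 [136 137 138 139 139 134 114  81  61  59  54  58  58  57  72 107 126 134
 137 137 141 137 137 141]
118 [138 139 139 138 138 137 119  85  60  60  55  59  55  57  72 106 130 138
 134 138 139 139 138 140]
120 [137 141 136 138 139 133 119  89  60  59  62  59  60  58  61 103 130 137
 138 138 138 138 139 138]
122 [139 141 140 138 136 138 122  95  62  58  59  58  60  54  72 106 133 137
 137 130 123 114 115 118]
124 [136 141 138 141 138 139 131 115  85  65  57  55  58  66  91 117 125 119
  97  75  56  57  53  58]
126 [142 139 143 139 140 139 138 136 125 115 102 104 105 112 117 109  86  68
  53  51  48  49  48  47]
0.18 [[295.1 124. ]]
0.19 [[294.9 120.1]]
0.2 [[294.7 116. ]]
0.21 [[294.5 111.9]]
0.22 [[294.2 107.7]]
[[297.6 144.7]]
108 [0.5675, 0.1801, 0.2253]
111 [0.5673, 0.1811, 0.2177]
114 [0.5671, 0.1817, 0.2102]
117 [0.567, 0.1843, 0.2014]
120 [0.5664, 0.1818, 0.1957]
123 [0.5659, 0.181, 0.1888]
```

```bash
python3 -m crank '[[[0.0029,0,0.015],[0,0,0],0.02],[[0,0,0.02],[0,0,0],0.02],[[0,0,0.01],[0,0,0],0.02],[[0,0,0],[0,0,0],0.02]]'
python3 st.py .57 .19 .2044
python3 -m crank '[[[0,0,0.005],[0,0,0],0.02],[[0,0,0.004],[0,0,0],0.02],[[0,0,0.004],[0,0,0],0.02],[[0,0,0],[0,0,0],0.02]]'
python3 st.py .57 .19 .195
```

```text
t: 6.25
eef_pos: [0.57, 0.1901, 0.2131]
tool_rot: [0.001, 0.996, -0.089, -0.001]
contact_force: [-0.1, 0.2, -1.7]
gripper_width: 0.314
t 6.25 p [0.57   0.1901 0.2131] yawY -100.26 tilt z [-2.e-03 -9.e-04 -1.e+00] q7 -2.25 w 26.8 F [-0.1  0.2 -1.7] M [ 0.01  0.01 -0.01]
tool shift [0.     0.     0.0087] turn z None
t: 6.75
eef_pos: [0.5703, 0.1907, 0.201]
tool_rot: [0.0, 0.996, -0.089, -0.0]
contact_force: [1.0, 0.2, -1.8]
gripper_width: 0.317
t 6.75 p [0.5703 0.1907 0.201 ] yawY -100.23 tilt z [-5.e-04 -2.e-04 -1.e+00] q7 -2.253 w 27.1 F [ 1.   0.2 -1.8] M [ 0.03  0.01 -0.02]
tool shift [-0.0002  0.0007  0.006 ] turn z None
```

```bash
python3 -m crank '[[[0,0.0005,0.003],[0,0,0],0.02],[[0,0,0.003],[0,0,0],0.02],[[0,0,0],[0,0,0],0.02]]'
python3 st.py .57 .19 .195
python3 -m crank '[[[0,0,0.003],[0,0,0],0.02],[[0,0,0.003],[0,0,0],0.02],[[0,0,0],[0,0,0],0.02]]'
python3 st.py .57 .19 .195
```

```text
t: 7.12
eef_pos: [0.5703, 0.1903, 0.195]
tool_rot: [0.0, 0.996, -0.089, -0.0]
contact_force: [-0.5, -0.2, -2.0]
gripper_width: 0.319
t 7.12 p [0.5703 0.1903 0.195 ] yawY -100.22 tilt z [-3.e-04  0.e+00 -1.e+00] q7 -2.254 w 27.2 F [-0.5 -0.2 -2. ] M [ 0.1  -0.02 -0.02]
tool shift [-0.0002  0.0003  0.    ] turn z None
t: 7.5
eef_pos: [0.5703, 0.1903, 0.189]
tool_rot: [-0.0, 0.996, -0.089, -0.0]
contact_force: [-0.5, 0.2, -2.6]
gripper_width: 0.316
t 7.5 p [0.5703 0.1903 0.189 ] yawY -100.23 tilt z [-3.e-04  0.e+00 -1.e+00] q7 -2.255 w 27.0 F [-0.5  0.2 -2.6] M [ 0.24  0.01 -0.  ]
tool shift [-0.0002  0.0003 -0.006 ] turn z None
```

```bash
python3 -m crank '[[[0,0,0.004],[0,0,0],0.02],[[0,0,0.004],[0,0,0],0.02],[[0,0,0],[0,0,0],0.02]]'
python3 st.py .57 .19 .175
python3 -m crank '[[[0,0,0.004],[0,0,0],0.02],[[0,0,0.001],[0,0,0],0.02],[[0,0,0],[0,0,0],0.02]]'
python3 st.py .57 .19 .175
```

```text
t: 7.88
eef_pos: [0.5702, 0.1903, 0.1808]
tool_rot: [0.0, 0.996, -0.089, -0.0]
contact_force: [-0.1, 1.5, -2.5]
gripper_width: 0.315
t 7.88 p [0.5702 0.1903 0.1808] yawY -100.22 tilt z [-5.e-04 -0.e+00 -1.e+00] q7 -2.257 w 26.9 F [-0.1  1.5 -2.5] M [ 0.35  0.02 -0.01]
tool shift [-0.0002  0.0003  0.0058] turn z None
t: 8.25
eef_pos: [0.5703, 0.1903, 0.1761]
tool_rot: [0.0, 0.996, -0.089, -0.0]
contact_force: [0.3, 1.9, -2.9]
gripper_width: 0.315
t 8.25 p [0.5703 0.1903 0.1761] yawY -100.23 tilt z [-2.e-04  0.e+00 -1.e+00] q7 -2.259 w 26.9 F [ 0.3  1.9 -2.9] M [0.4  0.06 0.07]
tool shift [-0.0003  0.0003  0.0011] turn z None
```

```bash
python3 -m crank '[[[0,0,0],[0,0,0],0.0295],[[0,0,0],[0,0,0],0.0295],[[0,0,0],[0,0,0],0.0295],[[0,0,0],[0,0,0],0.0295]]' 20
python3 - <<'E'
from st import *
st()
n,b="side",(250,60,350,200)
p,d=bot.read_camera(n);np.savez(f"pics/{n}3.npz",p=p,d=d)
cv2.imwrite(f"pics/{n}3.png",cv2.resize(np.clip(p[b[1]:b[3],b[0]:b[2],::-1]*1.6,0,255).astype(np.uint8),None,fx=4,fy=4,interpolation=cv2.INTER_CUBIC))
E
```

```text
t: 8.75
eef_pos: [0.5705, 0.1901, 0.1764]
tool_rot: [0.0, 0.996, -0.089, 0.0]
contact_force: [0.3, 0.4, -1.0]
gripper_width: 0.346
t 8.75 p [0.5705 0.1901 0.1764] yawY -100.24 tilt z [ 3.e-04 -1.e-04 -1.e+00] q7 -2.259 w 29.5 F [ 0.3  0.4 -1. ] M [-0.01  0.04 -0.  ]
```

View pics/side3.png

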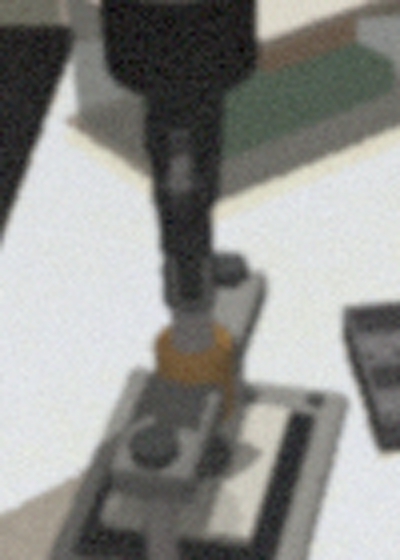

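```bash
python3 - <<'E'
from st import *
for z in (.15,.155,.157,.159,.161,.163): print(z,proj("side",[[.5705,.176,z]]).round(1))
f=np.load("pics/side3.npz");g=f['p'].astype(float)
print(np.c_[np.arange(120,150),g[120:150,295:299].mean(1)].round(0).astype(int).tolist())
P=cloud("side",f['d'])
for r in range(120,148,1): print(r,np.nanmedian(P[r,294:300],0).round(4))
E
```

```text
0.15 [[298.2 139.1]]
0.155 [[298.1 137.2]]
0.157 [[298.1 136.5]]
0.159 [[298.  135.7]]
0.161 [[298.  134.9]]
0.163 [[298.  134.2]]
[[120, 30, 29, 30], [121, 30, 30, 30], [122, 29, 30, 29], [123, 26, 27, 28], [124, 24, 26, 24], [125, 30, 30, 28], [126, 28, 30, 30], [127, 30, 29, 27], [128, 28, 31, 28], [129, 29, 30, 30], [130, 30, 29, 30], [131, 28, 29, 28], [132, 30, 32, 30], [133, 27, 27, 27], [134, 30, 32, 31], [135, 41, 40, 39], [136, 45, 44, 44], [137, 44, 43, 42], [138, 53, 53, 53], [139, 59, 57, 57], [140, 62, 60, 59], [141, 62, 60, 58], [142, 62, 61, 59], [143, 62, 60, 58], [144, 62, 60, 60], [145, 63, 60, 59], [146, 64, 62, 60], [147, 65, 60, 56], [148, 70, 58, 46], [149, 72, 57, 38]]
120 [0.5655 0.1453 0.2186]
121 [0.5655 0.1453 0.2166]
122 [0.5654 0.1455 0.2141]
123 [0.5652 0.1452 0.2117]
124 [0.567  0.1625 0.1981]
125 [0.5673 0.1647 0.1944]
126 [0.5671 0.1636 0.1925]
127 [0.5669 0.1628 0.1906]
128 [0.5665 0.1615 0.1888]
129 [0.5663 0.1622 0.1858]
130 [0.5664 0.1632 0.1829]
131 [0.5666 0.1649 0.1791]
132 [0.5661 0.164  0.1769]
133 [0.5661 0.1632 0.1752]
134 [0.566  0.1645 0.1719]
135 [0.5665 0.1695 0.1659]
136 [0.5674 0.1785 0.1569]
137 [0.5675 0.1812 0.1524]
138 [0.5678 0.1835 0.1486]
139 [0.567  0.1806 0.1475]
140 [0.5672 0.1814 0.1445]
141 [0.5668 0.1808 0.1417]
142 [0.5671 0.182  0.1384]
143 [0.5668 0.1821 0.1353]
144 [0.5669 0.1826 0.1327]
145 [0.5668 0.1843 0.1286]
146 [0.5664 0.1812 0.128 ]
147 [0.5666 0.1831 0.1239]
```

```bash
cat > top.py <<'E'
from st import *
st()
p,d=bot.read_camera("side");k=sys.argv[1];np.savez(f"pics/m{k}.npz",p=p,d=d)
P=cloud("side",d);z=P[...,2]
c=(.5705,.190)
m=(np.hypot(P[...,0]-c[0],P[...,1]-c[1])<.021)&(z>.14)&(z<.195)
q=P[m]
h,e=np.histogram(q[:,2],np.arange(.14,.196,.002));print(dict(zip((e[:-1]*1000).round().astype(int).tolist(),h.tolist())))
im=p.astype(int);w=m&(im.min(-1)>85)
if w.sum(): print('white',w.sum(),np.median(P[w],0).round(4), 'grip z over mouth (mm):',((np.median(z[w])-.013-.125)*1000).round(1))
v,u=np.nonzero(w)
if len(u): print('pix centroid',u.mean().round(1),v.mean().round(1))
for g in (31,33,35,43,45.5,48): print(g,proj("side",[[c[0],c[1],.125+g/1000+.013]]).round(1).tolist())
cv2.imwrite(f"pics/m{k}.png",cv2.resize(np.clip(p[90:190,250:350,::-1]*1.6,0,255).astype(np.uint8),None,fx=5,fy=5,interpolation=cv2.INTER_CUBIC))
E
python3 -m crank '[[[0,0,0],[0,0,0],0.047],[[0,0,0],[0,0,0],0.047],[[0,0,-0.04],[0,0,0],0.047],[[0,0,-0.03],[0,0,0],0.047],[[0,0,0],[0,0,0],0.047]]'
python3 top.py 0
```

```text
t: 9.43
eef_pos: [0.5718, 0.1909, 0.249]
tool_rot: [-0.001, 0.996, -0.089, 0.002]
contact_force: [-0.7, 0.3, -0.8]
gripper_width: 0.547
t 9.43 p [0.5718 0.1909 0.249 ] yawY -100.23 tilt z [ 0.0049  0.0019 -1.    ] q7 -2.242 w 46.7 F [-0.7  0.3 -0.8] M [ 0.01 -0.03  0.01]
{140: 6, 142: 13, 144: 6, 146: 8, 148: 10, 150: 0, 152: 6, 154: 1, 156: 9, 158: 12, 160: 5, 162: 11, 164: 10, 166: 11, 168: 7, 170: 11, 172: 12, 174: 10, 176: 8, 178: 18, 180: 53, 182: 25, 184: 0, 186: 0, 188: 0, 190: 0, 192: 0}
white 1 [0.5853 0.1969 0.1813] grip z over mouth (mm): 43.3
pix centroid 303.0 121.0
31 [[296.9, 128.3]]
33 [[296.9, 127.5]]
35 [[296.9, 126.7]]
43 [[296.7, 123.6]]
45.5 [[296.6, 122.6]]
48 [[296.6, 121.6]]
```

View pics/m0.png

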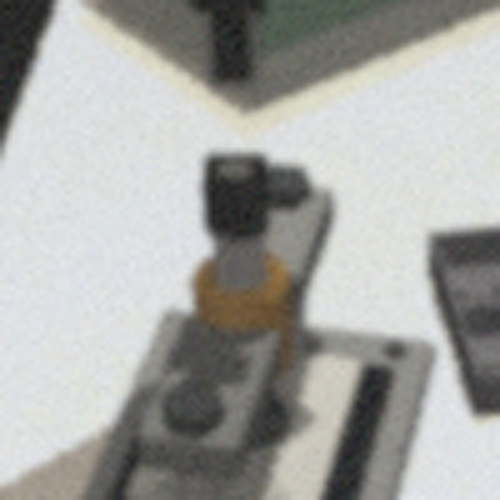

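Pic m0 shows the spindle upright in the boss, with its grip top at crop (238,160). It measures about 44 mm above the mouth, so the drop should be roughly 150° away going backward. I'll loosely enclose the grip and turn anticlockwise.

```bash
sed -i "s/^im=p.astype.*/t=m\&(z>np.nanpercentile(q[:,2],99)-.004); print('TOP n',t.sum(),'g mm',((np.median(z[t])-.138+.0006)*1000).round(2), np.mean(P[t],0).round(4)); im=p.astype(int);w=m\&(im.min(-1)>85)/" top.py
python3 -m crank '[[[0,0,0.04],[0,0,0],0.047],[[0,0,0.03],[0,0,0],0.047],[[0,0,0.006],[0,0,0],0.047],[[0,0,0],[0,0,0],0.0295],[[0,0,0],[0,0,0],0.0295],[[0,0,0],[0,0,0],0.0295]]' 20
python3 st.py .5705 .1905 .170
python3 -m crank '[[[0,0,0],[0,0,-8],0.0295],[[0,0,0],[0,0,-8],0.0295],[[0,0,0],[0,0,-8],0.0295],[[0,0,0],[0,0,-8],0.0295],[[0,0,0],[0,0,-8],0.0295]]' 20
python3 st.py .5705 .1905 .170
```

```text
t: 10.22
eef_pos: [0.571, 0.1905, 0.1714]
tool_rot: [-0.0, 0.996, -0.089, 0.001]
contact_force: [0.2, -0.1, -0.8]
gripper_width: 0.343
t 10.22 p [0.571  0.1905 0.1714] yawY -100.24 tilt z [ 1.9e-03  7.0e-04 -1.0e+00] q7 -2.261 w 29.3 F [ 0.2 -0.1 -0.8] M [0.02 0.01 0.08]
tool shift [-0.0005  0.0001  0.0014] turn z None
t: 10.85
eef_pos: [0.5711, 0.1909, 0.1717]
tool_rot: [-0.0, 0.966, 0.259, 0.001]
contact_force: [-0.4, 1.6, 3.4]
gripper_width: 0.348
t 10.85 p [0.5711 0.1909 0.1717] yawY -59.97 tilt z [ 0.0023  0.0013 -1.    ] q7 -1.631 w 29.7 F [-0.4  1.6  3.4] M [ 0.21  0.15 -0.07]
tool shift [-0.0007  0.0001  0.0017] turn z None
```

```bash
python3 -m crank '[[[0,0,0],[0,0,-8],0.0295],[[0,0,0],[0,0,-8],0.0295],[[0,0,0],[0,0,-8],0.0295],[[0,0,0],[0,0,-8],0.0295],[[0,0,0],[0,0,-8],0.0295]]' 20
python3 st.py .5705 .1905 .170
python3 -m crank '[[[0,0,0],[0,0,-8],0.0295],[[0,0,0],[0,0,-8],0.0295],[[0,0,0],[0,0,-8],0.0295],[[0,0,0],[0,0,0],0.0295]]' 20
python3 st.py .5705 .1905 .170
python3 -m crank '[[[0,0,0],[0,0,0],0.047],[[0,0,0],[0,0,0],0.047],[[0,0,-0.04],[0,0,0],0.047],[[0,0,-0.03],[0,0,0],0.047],[[0,0,0],[0,0,0],0.047]]'
python3 top.py 1
```

```text
t: 11.48
eef_pos: [0.5709, 0.1913, 0.172]
tool_rot: [-0.0, 0.819, 0.574, 0.001]
contact_force: [-1.9, 0.6, 5.2]
gripper_width: 0.346
t 11.47 p [0.5709 0.1913 0.172 ] yawY -19.96 tilt z [ 0.0021  0.0015 -1.    ] q7 -1.008 w 29.5 F [-1.9  0.6  5.2] M [ 0.39  0.55 -0.15]
tool shift [-0.0009 -0.0001  0.002 ] turn z None
t: 11.98
eef_pos: [0.5705, 0.1908, 0.1713]
tool_rot: [0.0, 0.683, 0.73, 0.001]
contact_force: [-0.8, 0.2, 1.3]
gripper_width: 0.348
t 11.97 p [0.5705 0.1908 0.1713] yawY 3.8 tilt z [ 9.e-04  8.e-04 -1.e+00] q7 -0.639 w 29.8 F [-0.8  0.2  1.3] M [ 0.08  0.23 -0.08]
tool shift [-0.0003 -0.      0.0013] turn z None
t: 12.6
eef_pos: [0.5718, 0.1909, 0.2429]
tool_rot: [0.001, 0.684, 0.73, 0.002]
contact_force: [-0.1, -0.9, -0.3]
gripper_width: 0.553
t 12.6 p [0.5718 0.1909 0.2429] yawY 3.72 tilt z [ 0.0047  0.0014 -1.    ] q7 -0.593 w 47.2 F [-0.1 -0.9 -0.3] M [-0.06 -0.    0.  ]
{140: 6, 142: 8, 144: 11, 146: 6, 148: 9, 150: 7, 152: 7, 154: 4, 156: 4, 158: 3, 160: 6, 162: 11, 164: 13, 166: 10, 168: 11, 170: 10, 172: 8, 174: 13, 176: 14, 178: 5, 180: 16, 182: 32, 184: 60, 186: 2, 188: 0, 190: 0, 192: 0}
TOP n 94 g mm 46.95 [0.5715 0.1881 0.1843]
white 13 [0.5795 0.1999 0.1844] grip z over mouth (mm): 46.4
pix centroid 298.8 119.8
31 [[296.9, 128.3]]
33 [[296.9, 127.5]]
35 [[296.9, 126.7]]
43 [[296.7, 123.6]]
45.5 [[296.6, 122.6]]
48 [[296.6, 121.6]]
```

View pics/m1.png

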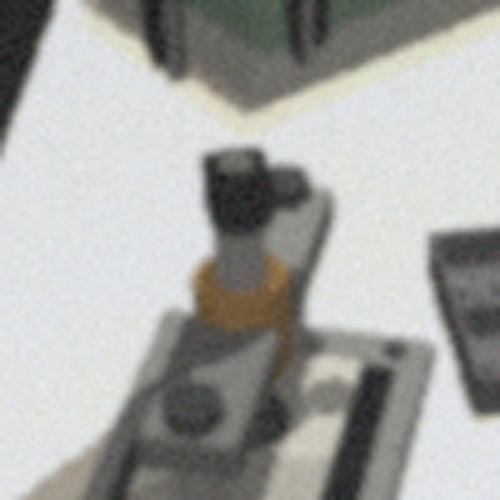

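```bash
python3 -m crank '[[[0,0,0.04],[0,0,0],0.047],[[0,0,0.03],[0,0,0],0.047],[[0,0,0],[0,0,0],0.0295],[[0,0,0],[0,0,0],0.0295],[[0,0,0],[0,0,0],0.0295]]' 20
python3 -m crank '[[[0,0,0],[0,0,-4],0.0295],[[0,0,0],[0,0,-4],0.0295],[[0,0,0],[0,0,-4],0.0295],[[0,0,0],[0,0,-4],0.0295],[[0,0,0],[0,0,-4],0.0295],[[0,0,0],[0,0,-4],0.0295],[[0,0,0],[0,0,-4],0.0295],[[0,0,0],[0,0,0],0.0295]]' 20
python3 -m crank '[[[0,0,0],[0,0,0],0.047],[[0,0,0],[0,0,0],0.047],[[0,0,-0.04],[0,0,0],0.047],[[0,0,-0.03],[0,0,0],0.047],[[0,0,0],[0,0,0],0.047]]'
python3 top.py 2
```

```text
t: 13.28
eef_pos: [0.5709, 0.1906, 0.1715]
tool_rot: [0.0, 0.684, 0.73, 0.001]
contact_force: [0.7, 0.7, -0.9]
gripper_width: 0.347
t: 14.28
eef_pos: [0.5709, 0.1904, 0.1714]
tool_rot: [0.001, 0.487, 0.873, 0.001]
contact_force: [-0.7, -0.4, 0.1]
gripper_width: 0.346
t: 14.9
eef_pos: [0.5717, 0.1911, 0.243]
tool_rot: [0.002, 0.487, 0.874, 0.002]
contact_force: [-0.1, 0.4, 0.2]
gripper_width: 0.549
t 14.9 p [0.5717 0.1911 0.243 ] yawY 31.74 tilt z [ 0.0048  0.0016 -1.    ] q7 -0.155 w 46.9 F [-0.1  0.4  0.2] M [ 0.03 -0.01  0.04]
{140: 8, 142: 7, 144: 10, 146: 7, 148: 8, 150: 9, 152: 7, 154: 6, 156: 5, 158: 2, 160: 11, 162: 6, 164: 17, 166: 9, 168: 18, 170: 11, 172: 9, 174: 15, 176: 13, 178: 12, 180: 17, 182: 22, 184: 69, 186: 10, 188: 0, 190: 0, 192: 0}
TOP n 97 g mm 47.43 [0.5716 0.1886 0.1848]
white 14 [0.5768 0.1988 0.1849] grip z over mouth (mm): 46.9
pix centroid 297.5 119.8
31 [[296.9, 128.3]]
33 [[296.9, 127.5]]
35 [[296.9, 126.7]]
43 [[296.7, 123.6]]
45.5 [[296.6, 122.6]]
48 [[296.6, 121.6]]
```

View pics/m2.png

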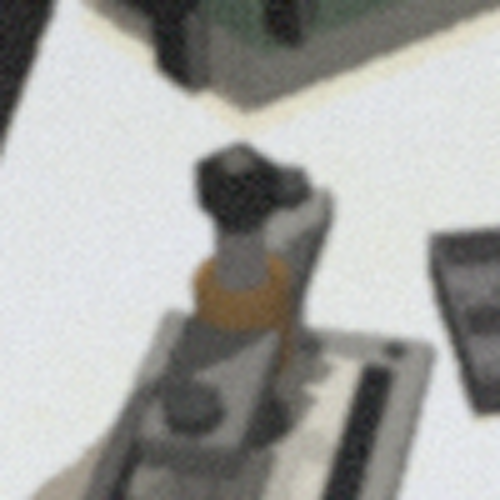

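```bash
python3 -m crank '[[[0,0,0.04],[0,0,0],0.047],[[0,0,0.03],[0,0,0],0.047],[[0,0,0],[0,0,0],0.0295],[[0,0,0],[0,0,0],0.0295],[[0,0,0],[0,0,0],0.0295]]' 20
python3 -m crank '[[[0,0,0],[0,0,-3],0.0295],[[0,0,0],[0,0,-3],0.0295],[[0,0,0],[0,0,-3],0.0295],[[0,0,0],[0,0,-3],0.0295],[[0,0,0],[0,0,-3],0.0295],[[0,0,0],[0,0,-3],0.0295],[[0,0,0],[0,0,0],0.0295],[[0,0,0],[0,0,0],0.0295]]' 20
python3 -m crank '[[[0,0,0],[0,0,0],0.047],[[0,0,0],[0,0,0],0.047],[[0,0,-0.04],[0,0,0],0.047],[[0,0,-0.03],[0,0,0],0.047],[[0,0,0],[0,0,0],0.047]]'
python3 top.py 3 | grep -v '\[\['
```

```text
t: 15.58
eef_pos: [0.5709, 0.1906, 0.1715]
tool_rot: [0.001, 0.487, 0.874, 0.001]
contact_force: [-0.7, -0.7, 0.3]
gripper_width: 0.343
t: 16.58
eef_pos: [0.5707, 0.1903, 0.1709]
tool_rot: [0.0, 0.344, 0.939, 0.0]
contact_force: [0.3, -0.5, 0.7]
gripper_width: 0.345
t: 17.2
eef_pos: [0.5716, 0.1912, 0.2429]
tool_rot: [0.002, 0.344, 0.939, 0.002]
contact_force: [-0.2, -0.7, -0.4]
gripper_width: 0.547
t 17.2 p [0.5716 0.1912 0.2429] yawY 49.76 tilt z [ 0.0045  0.0016 -1.    ] q7 0.125 w 46.7 F [-0.2 -0.7 -0.4] M [-0.03 -0.    0.05]
{140: 7, 142: 8, 144: 11, 146: 4, 148: 9, 150: 7, 152: 10, 154: 6, 156: 6, 158: 1, 160: 5, 162: 8, 164: 13, 166: 16, 168: 11, 170: 13, 172: 17, 174: 12, 176: 12, 178: 12, 180: 13, 182: 20, 184: 54, 186: 31, 188: 0, 190: 0, 192: 0}
TOP n 99 g mm 47.99 [0.5711 0.1879 0.1853]
white 12 [0.5784 0.196  0.185 ] grip z over mouth (mm): 47.0
pix centroid 298.9 119.9
```

```bash
python3 -m crank '[[[0,0,0.04],[0,0,0],0.047],[[0,0,0.03],[0,0,0],0.047],[[0,0,0],[0,0,0],0.0295],[[0,0,0],[0,0,0],0.0295],[[0,0,0],[0,0,0],0.0295]]' 20
python3 -m crank '[[[0,0,0],[0,0,-3],0.0295],[[0,0,0],[0,0,-3],0.0295],[[0,0,0],[0,0,-3],0.0295],[[0,0,0],[0,0,-3],0.0295],[[0,0,0],[0,0,-3],0.0295],[[0,0,0],[0,0,-3],0.0295],[[0,0,0],[0,0,0],0.0295],[[0,0,0],[0,0,0],0.0295]]' 20
python3 -m crank '[[[0,0,0],[0,0,0],0.047],[[0,0,0],[0,0,0],0.047],[[0,0,-0.04],[0,0,0],0.047],[[0,0,-0.03],[0,0,0],0.047],[[0,0,0],[0,0,0],0.047]]'
python3 top.py 4 | grep -v '\[\['
```

```text
t: 17.88
eef_pos: [0.5709, 0.1906, 0.1715]
tool_rot: [0.001, 0.344, 0.939, 0.001]
contact_force: [0.6, -0.3, 0.5]
gripper_width: 0.345
t: 18.88
eef_pos: [0.5707, 0.1903, 0.1709]
tool_rot: [0.001, 0.193, 0.981, 0.0]
contact_force: [-0.6, -0.8, -0.8]
gripper_width: 0.344
t: 19.5
eef_pos: [0.5716, 0.1913, 0.2429]
tool_rot: [0.002, 0.193, 0.981, 0.001]
contact_force: [-0.1, 0.3, -0.2]
gripper_width: 0.548
t 19.5 p [0.5716 0.1913 0.2429] yawY 67.76 tilt z [ 0.0044  0.0017 -1.    ] q7 0.404 w 46.8 F [-0.1  0.3 -0.2] M [-0.02  0.02  0.03]
{140: 7, 142: 9, 144: 9, 146: 7, 148: 10, 150: 8, 152: 6, 154: 5, 156: 4, 158: 4, 160: 4, 162: 10, 164: 9, 166: 15, 168: 8, 170: 12, 172: 12, 174: 13, 176: 10, 178: 14, 180: 11, 182: 13, 184: 52, 186: 40, 188: 0, 190: 0, 192: 0}
TOP n 96 g mm 48.41 [0.5709 0.1881 0.1858]
white 11 [0.5793 0.1995 0.1859] grip z over mouth (mm): 47.9
pix centroid 299.4 119.1
```

View pics/m4.png

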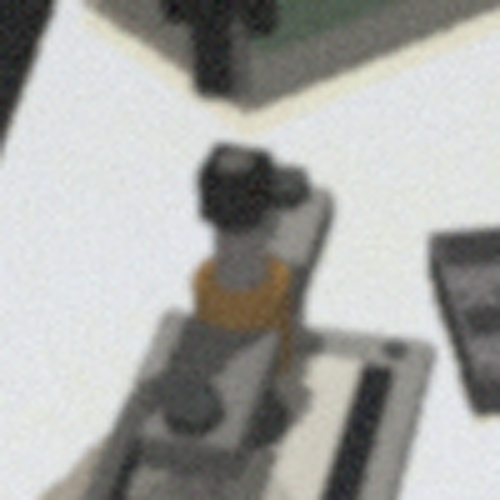

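```bash
python3 -m crank '[[[0,0,0.04],[0,0,0],0.047],[[0,0,0.03],[0,0,0],0.047],[[0,0,0],[0,0,0],0.0295],[[0,0,0],[0,0,0],0.0295],[[0,0,0],[0,0,0],0.0295]]' 20
python3 -m crank '[[[0,0,0],[0,0,-3],0.0295],[[0,0,0],[0,0,-3],0.0295],[[0,0,0],[0,0,-3],0.0295],[[0,0,0],[0,0,-3],0.0295],[[0,0,0],[0,0,-3],0.0295],[[0,0,0],[0,0,-3],0.0295],[[0,0,0],[0,0,0],0.0295],[[0,0,0],[0,0,0],0.0295]]' 20
python3 -m crank '[[[0,0,0],[0,0,0],0.047],[[0,0,0],[0,0,0],0.047],[[0,0,-0.04],[0,0,0],0.047],[[0,0,-0.03],[0,0,0],0.047],[[0,0,0],[0,0,0],0.047]]'
python3 top.py 5 | grep -v '\[\['
```

```text
t: 20.18
eef_pos: [0.571, 0.1907, 0.1716]
tool_rot: [0.001, 0.193, 0.981, 0.001]
contact_force: [0.3, 1.5, 0.5]
gripper_width: 0.351
t: 21.18
eef_pos: [0.5707, 0.1903, 0.1709]
tool_rot: [0.001, 0.038, 0.999, 0.0]
contact_force: [1.3, -0.2, 1.0]
gripper_width: 0.344
t: 21.8
eef_pos: [0.5715, 0.1912, 0.2428]
tool_rot: [0.002, 0.037, 0.999, 0.001]
contact_force: [0.6, -0.3, -0.1]
gripper_width: 0.556
t 21.8 p [0.5715 0.1912 0.2428] yawY 85.76 tilt z [ 0.0041  0.0016 -1.    ] q7 0.681 w 47.5 F [ 0.6 -0.3 -0.1] M [ 0.04  0.01 -0.  ]
{140: 7, 142: 6, 144: 10, 146: 8, 148: 6, 150: 5, 152: 4, 154: 0, 156: 5, 158: 11, 160: 9, 162: 10, 164: 10, 166: 12, 168: 10, 170: 10, 172: 10, 174: 8, 176: 11, 178: 18, 180: 63, 182: 21, 184: 0, 186: 0, 188: 0, 190: 0, 192: 0}
TOP n 97 g mm 43.91 [0.5711 0.1876 0.1812]
white 6 [0.5833 0.2    0.1808] grip z over mouth (mm): 42.8
pix centroid 300.3 120.8
```

View pics/m5.png

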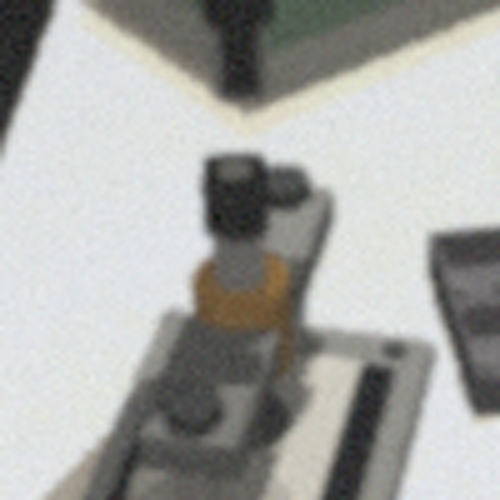

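It dropped (48.4 → 43.9 mm). The next move is a forward half turn, clockwise, held loosely.

```bash
python3 -m crank '[[[0,0,0.04],[0,0,0],0.047],[[0,0,0.03],[0,0,0],0.047],[[0,0,0.001],[0,0,0],0.0295],[[0,0,0],[0,0,0],0.0295],[[0,0,0],[0,0,0],0.0295]]' 20
python3 -m crank '[[[0,0,0.0002],[0,0,8],0.0295],[[0,0,0.0002],[0,0,8],0.0295],[[0,0,0.0002],[0,0,8],0.0295],[[0,0,0.0002],[0,0,8],0.0295],[[0,0,0.0002],[0,0,8],0.0295],[[0,0,0.0002],[0,0,8],0.0295],[[0,0,0.0002],[0,0,8],0.0295],[[0,0,0.0002],[0,0,8],0.0295]]' 20
python3 st.py
python3 -m crank '[[[0,0,0.0002],[0,0,8],0.0295],[[0,0,0.0002],[0,0,8],0.0295],[[0,0,0.0002],[0,0,8],0.0295],[[0,0,0.0002],[0,0,8],0.0295],[[0,0,0.0002],[0,0,8],0.0295],[[0,0,0.0002],[0,0,8],0.0295],[[0,0,0.0002],[0,0,8],0.0295],[[0,0,0.0002],[0,0,8],0.0295]]' 20
python3 st.py
python3 -m crank '[[[0,0,0.0002],[0,0,8],0.0295],[[0,0,0.0002],[0,0,8],0.0295],[[0,0,0.0002],[0,0,8],0.0295],[[0,0,0.0002],[0,0,8],0.0295],[[0,0,0.0002],[0,0,8],0.0295],[[0,0,0.0002],[0,0,8],0.0295],[[0,0,0.0002],[0,0,8],0.0295],[[0,0,0],[0,0,0],0.0295]]' 20
python3 st.py
python3 -m crank '[[[0,0,0],[0,0,0],0.047],[[0,0,0],[0,0,0],0.047],[[0,0,-0.04],[0,0,0],0.047],[[0,0,-0.03],[0,0,0],0.047],[[0,0,0],[0,0,0],0.047]]'
python3 top.py 6 | grep -v '\[\['
```

```text
t: 22.48
eef_pos: [0.571, 0.1906, 0.1705]
tool_rot: [0.001, 0.037, 0.999, 0.0]
contact_force: [0.0, 0.6, -0.0]
gripper_width: 0.347
t: 23.48
eef_pos: [0.5707, 0.1905, 0.1689]
tool_rot: [0.0, 0.563, 0.827, 0.001]
contact_force: [-1.2, -0.6, 0.3]
gripper_width: 0.345
t 23.48 p [0.5707 0.1905 0.1689] yawY 21.51 tilt z [ 1.4e-03  5.0e-04 -1.0e+00] q7 -0.367 w 29.5 F [-1.2 -0.6  0.3] M [-0.06  0.15  0.01]
t: 24.48
eef_pos: [0.5699, 0.1907, 0.167]
tool_rot: [-0.0, 0.915, 0.403, 0.0]
contact_force: [-2.5, -0.3, -0.2]
gripper_width: 0.343
t 24.48 p [0.5699 0.1907 0.167 ] yawY -42.45 tilt z [-0.e+00  4.e-04 -1.e+00] q7 -1.361 w 29.3 F [-2.5 -0.3 -0.2] M [-0.1   0.5   0.02]
t: 25.48
eef_pos: [0.5707, 0.191, 0.1657]
tool_rot: [-0.0, 0.997, -0.071, 0.001]
contact_force: [-0.4, 0.1, 0.0]
gripper_width: 0.351
t 25.48 p [0.5707 0.191  0.1657] yawY -98.11 tilt z [ 1.6e-03  8.0e-04 -1.0e+00] q7 -2.228 w 30.0 F [-0.4  0.1  0. ] M [0.02 0.03 0.  ]
t: 26.1
eef_pos: [0.572, 0.1908, 0.2375]
tool_rot: [-0.001, 0.997, -0.071, 0.002]
contact_force: [0.4, -0.4, -0.3]
gripper_width: 0.548
t 26.1 p [0.572  0.1908 0.2375] yawY -98.2 tilt z [ 0.005   0.0021 -1.    ] q7 -2.21 w 46.8 F [ 0.4 -0.4 -0.3] M [-0.01  0.01  0.01]
{140: 7, 142: 7, 144: 5, 146: 7, 148: 3, 150: 5, 152: 5, 154: 8, 156: 11, 158: 9, 160: 8, 162: 11, 164: 11, 166: 9, 168: 8, 170: 12, 172: 10, 174: 35, 176: 58, 178: 5, 180: 0, 182: 0, 184: 0, 186: 0, 188: 0, 190: 0, 192: 0}
TOP n 95 g mm 39.1 [0.5709 0.1892 0.1764]
white 10 [0.576  0.202  0.1767] grip z over mouth (mm): 38.7
pix centroid 298.2 122.2
```

View pics/m6.png

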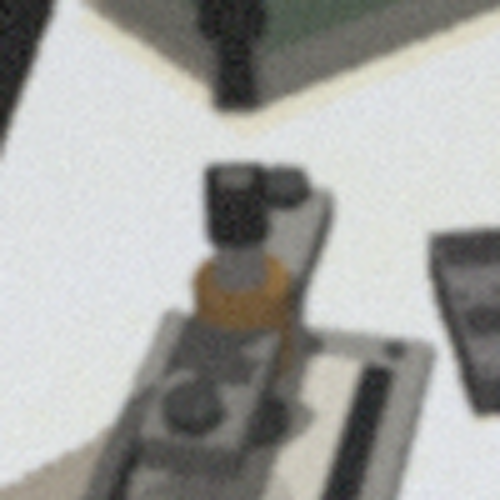

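```bash
python3 -m crank '[[[0,0,0],[0,0,-10],0.047],[[0,0,0],[0,0,-10],0.047],[[0,0,0],[0,0,-10],0.047],[[0,0,0],[0,0,-10],0.047],[[0,0,0],[0,0,-10],0.047],[[0,0,0],[0,0,-10],0.047],[[0,0,0],[0,0,-10],0.047],[[0,0,0],[0,0,-10],0.047],[[0,0,0],[0,0,-10],0.047]]'
python3 -m crank '[[[0,0,0],[0,0,-10],0.047],[[0,0,0],[0,0,-10],0.047],[[0,0,0],[0,0,-10],0.047],[[0,0,0],[0,0,-10],0.047],[[0,0,0],[0,0,-10],0.047],[[0,0,0],[0,0,-10],0.047],[[0,0,0],[0,0,-10],0.047],[[0,0,0],[0,0,-10],0.047],[[0,0,0],[0,0,-5],0.047],[[0,0,0],[0,0,0],0.047]]'
python3 st.py .5708 .1905 .1645 -109
```

```text
t: 27.28
eef_pos: [0.5696, 0.1898, 0.2331]
tool_rot: [-0.001, 0.754, 0.657, -0.001]
contact_force: [-0.0, -0.0, -0.1]
gripper_width: 0.55
t: 28.52
eef_pos: [0.5698, 0.1898, 0.2333]
tool_rot: [-0.001, 0.115, 0.993, -0.0]
contact_force: [-0.3, 0.4, -0.6]
gripper_width: 0.549
t 28.52 p [0.5698 0.1898 0.2333] yawY 76.74 tilt z [-2.2e-03 -1.0e-04 -1.0e+00] q7 0.589 w 46.9 F [-0.3  0.4 -0.6] M [ 0.01 -0.07 -0.02]
tool shift [-0.0009  0.001   0.0688] turn z -174.26
```

```bash
python3 -m crank '[[[-0.0007,0.0006,0.04],[0,0,0],0.047],[[0,0,0.0285],[0,0,0],0.047],[[0,0,0],[0,0,0],0.047],[[0,0,0],[0,0,0],0.0295],[[0,0,0],[0,0,0],0.0295],[[0,0,0],[0,0,0],0.0295]]' 20
python3 st.py .5708 .1905 .1645 -109
python3 -m crank '[[[0,0,0.0002],[0,0,8],0.0295],[[0,0,0.0002],[0,0,8],0.0295],[[0,0,0.0002],[0,0,8],0.0295],[[0,0,0.0002],[0,0,8],0.0295],[[0,0,0.0002],[0,0,8],0.0295],[[0,0,0.0002],[0,0,8],0.0295],[[0,0,0.0002],[0,0,8],0.0295],[[0,0,0.0002],[0,0,8],0.0295]]' 20
python3 st.py
python3 -m crank '[[[0,0,0.0002],[0,0,8],0.0295],[[0,0,0.0002],[0,0,8],0.0295],[[0,0,0.0002],[0,0,8],0.0295],[[0,0,0.0002],[0,0,8],0.0295],[[0,0,0.0002],[0,0,8],0.0295],[[0,0,0.0002],[0,0,8],0.0295],[[0,0,0.0002],[0,0,8],0.0295],[[0,0,0],[0,0,0],0.0295]]' 20
python3 st.py
python3 -m crank '[[[0,0,0],[0,0,0],0.047],[[0,0,0],[0,0,0],0.047],[[0,0,-0.04],[0,0,0],0.047],[[0,0,-0.03],[0,0,0],0.047],[[0,0,0],[0,0,0],0.047]]'
python3 top.py 7 | grep -v '\[\['
```

```text
t: 29.28
eef_pos: [0.5717, 0.1909, 0.1672]
tool_rot: [0.001, 0.115, 0.993, 0.0]
contact_force: [0.2, -0.5, 0.7]
gripper_width: 0.351
t 29.27 p [0.5717 0.1909 0.1672] yawY 76.75 tilt z [ 1.7e-03  5.0e-04 -1.0e+00] q7 0.534 w 30.0 F [ 0.2 -0.5  0.7] M [ 0.06 -0.02 -0.06]
tool shift [ 0.0008 -0.0006  0.0027] turn z -174.25
t: 30.28
eef_pos: [0.5708, 0.19, 0.165]
tool_rot: [0.0, 0.626, 0.78, -0.001]
contact_force: [-2.5, -2.3, 2.1]
gripper_width: 0.345
t 30.27 p [0.5708 0.19   0.165 ] yawY 12.49 tilt z [-6.0e-04 -1.2e-03 -1.0e+00] q7 -0.458 w 29.5 F [-2.5 -2.3  2.1] M [-0.4   0.55  0.06]
t: 31.28
eef_pos: [0.5712, 0.191, 0.1637]
tool_rot: [0.0, 0.918, 0.398, 0.0]
contact_force: [-0.3, -0.1, 0.3]
gripper_width: 0.344
t 31.27 p [0.5712 0.191  0.1637] yawY -43.13 tilt z [ 8.e-04  2.e-04 -1.e+00] q7 -1.323 w 29.4 F [-0.3 -0.1  0.3] M [ 0.05  0.05 -0.05]
t: 31.9
eef_pos: [0.5729, 0.1913, 0.236]
tool_rot: [0.0, 0.918, 0.397, 0.003]
contact_force: [0.1, -0.8, 0.2]
gripper_width: 0.549
t 31.9 p [0.5729 0.1913 0.236 ] yawY -43.2 tilt z [ 0.0052  0.0021 -1.    ] q7 -1.296 w 46.9 F [ 0.1 -0.8  0.2] M [-0.03  0.06 -0.03]
{140: 6, 142: 6, 144: 4, 146: 2, 148: 8, 150: 11, 152: 11, 154: 15, 156: 13, 158: 11, 160: 14, 162: 12, 164: 10, 166: 16, 168: 14, 170: 23, 172: 60, 174: 15, 176: 0, 178: 0, 180: 0, 182: 0, 184: 0, 186: 0, 188: 0, 190: 0, 192: 0}
TOP n 93 g mm 35.58 [0.5721 0.1878 0.1729]
white 8 [0.574  0.1988 0.1735] grip z over mouth (mm): 35.5
pix centroid 297.0 124.0
```

View pics/m7.png

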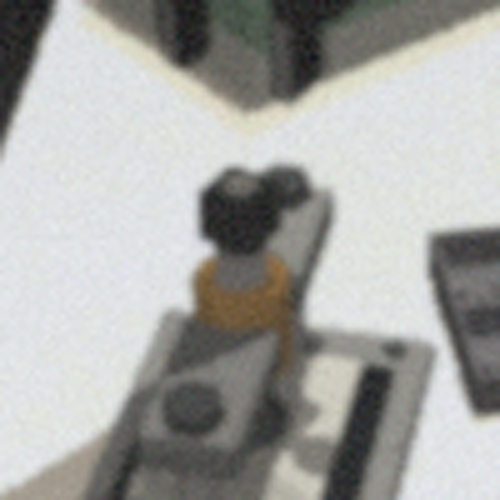

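```bash
python3 -m crank '[[[0,0,0.04],[0,0,0],0.047],[[0,0,0.032],[0,0,0],0.047],[[0,0,0.002],[0,0,0],0.0295],[[0,0,0],[0,0,0],0.0295],[[0,0,0],[0,0,0],0.0295]]' 20
python3 -m crank '[[[0,0,0.0003],[0,0,8],0.0295],[[0,0,0.0003],[0,0,8],0.0295],[[0,0,0.0003],[0,0,8],0.0295],[[0,0,0.0003],[0,0,8],0.0295],[[0,0,0.0003],[0,0,8],0.0295],[[0,0,0.0003],[0,0,8],0.0295],[[0,0,0.0003],[0,0,8],0.0295],[[0,0,0.0003],[0,0,8],0.0295],[[0,0,0],[0,0,0],0.0295]]' 20
python3 st.py .5708 .1905 .157 -109
python3 -m crank '[[[0,0,0],[0,0,0],0.047],[[0,0,0],[0,0,0],0.047],[[0,0,-0.04],[0,0,0],0.047],[[0,0,-0.03],[0,0,0],0.047],[[0,0,0],[0,0,0],0.047]]'
python3 top.py 8 | grep -v '\[\['
```

```text
t: 32.58
eef_pos: [0.5717, 0.1912, 0.1604]
tool_rot: [-0.0, 0.918, 0.397, 0.001]
contact_force: [-0.8, 0.5, -0.9]
gripper_width: 0.344
t: 33.7
eef_pos: [0.5718, 0.1911, 0.158]
tool_rot: [-0.0, 0.989, -0.149, 0.001]
contact_force: [0.9, 0.1, 0.3]
gripper_width: 0.345
t 33.7 p [0.5718 0.1911 0.158 ] yawY -107.14 tilt z [ 2.e-03  7.e-04 -1.e+00] q7 -2.318 w 29.4 F [0.9 0.1 0.3] M [-0.03  0.06 -0.  ]
tool shift [-0.0008  0.0008  0.001 ] turn z 1.86
t: 34.33
eef_pos: [0.5729, 0.1911, 0.2296]
tool_rot: [-0.001, 0.989, -0.149, 0.002]
contact_force: [0.4, 0.7, -0.4]
gripper_width: 0.552
t 34.33 p [0.5729 0.1911 0.2296] yawY -107.19 tilt z [ 0.005   0.0021 -1.    ] q7 -2.312 w 47.1 F [ 0.4  0.7 -0.4] M [-0.03  0.01 -0.06]
{140: 3, 142: 5, 144: 5, 146: 3, 148: 11, 150: 7, 152: 13, 154: 11, 156: 10, 158: 13, 160: 10, 162: 10, 164: 12, 166: 10, 168: 21, 170: 66, 172: 15, 174: 0, 176: 0, 178: 0, 180: 0, 182: 0, 184: 0, 186: 0, 188: 0, 190: 0, 192: 0}
TOP n 94 g mm 33.75 [0.5711 0.19   0.1711]
white 10 [0.5715 0.2034 0.1711] grip z over mouth (mm): 33.1
pix centroid 296.5 124.0
```

View pics/m8.png

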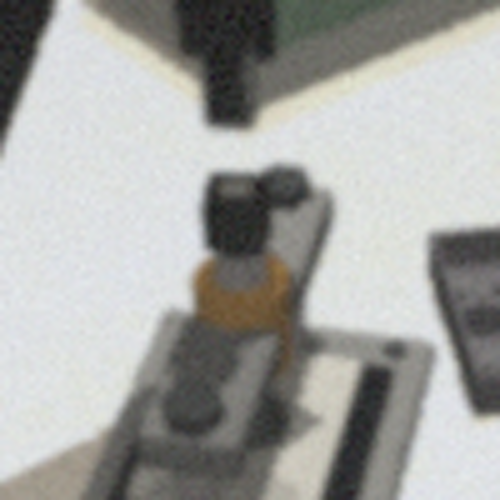

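```bash
python3 -m crank '[[[-0.0008,0.0006,0.04],[0,0,0],0.047],[[0,0,0.03],[0,0,0],0.047],[[0,0,0.002],[0,0,0],0.0295],[[0,0,0],[0,0,0],0.0295],[[0,0,0],[0,0,0],0.0295]]' 20
python3 -m crank '[[[0,0,0],[0,0,0],0.024],[[0,0,0],[0,0,0],0.022],[[0,0,0],[0,0,0],0.022],[[0,0,0],[0,0,0],0.022],[[0,0,0],[0,0,0],0.022],[[0,0,0],[0,0,0],0.022],[[0,0,0],[0,0,0],0.022],[[0,0,0],[0,0,0],0.022]]' 40
python3 st.py
python3 - <<'E'
from st import *
p,d=bot.read_camera("side");np.savez("pics/f.npz",p=p,d=d)
cv2.imwrite("pics/f.png",cv2.resize(np.clip(p[90:190,250:350,::-1]*1.6,0,255).astype(np.uint8),None,fx=5,fy=5,interpolation=cv2.INTER_CUBIC))
o=bot.get_obs();print(np.abs(o['joint_vel']).max())
full=np.load("pics/side0.npz")['p'].astype(int)
for nm,b in dict(tray=(330,130,382,175),drive=(372,203,458,272),driver=(172,250,262,272)).items():
    print(nm,np.abs(full[b[1]:b[3],b[0]:b[2]]-p[b[1]:b[3],b[0]:b[2]]).mean().round(1))
E
```

```text
t: 35.0
eef_pos: [0.5711, 0.1906, 0.156]
tool_rot: [-0.001, 0.989, -0.15, 0.001]
contact_force: [-0.1, 0.2, 0.5]
gripper_width: 0.346
t: 36.0
eef_pos: [0.5711, 0.1907, 0.1558]
tool_rot: [-0.001, 0.989, -0.15, 0.001]
contact_force: [0.8, -0.5, 4.6]
gripper_width: 0.321
t 36.0 p [0.5711 0.1907 0.1558] yawY -107.23 tilt z [ 2.e-03  8.e-04 -1.e+00] q7 -2.319 w 27.4 F [ 0.8 -0.5  4.6] M [-0.   -0.04 -0.03]
0.00226963164598516
tray 4.1
drive 5.1
driver 4.8
```

View pics/f.png

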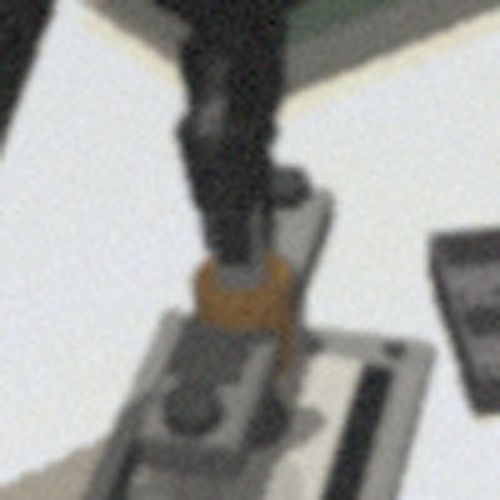

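Picture f shows the fingers closed on the black grip at crop (238,220), with the spindle upright in the boss and everything still. The tray, drive and screwdriver image patches changed only by noise.

```bash
python3 -c "
from station import bot
print(bot.hand_in())"
```

```text
the job is handed in; nothing more can be done
None
```

The spindle is started one turn in the boss and I handed the job in with the fingers still holding its black grip. No verdict was reported.

**What I did:**
- I lifted the bare steel spindle out of the block and lowered it into the boss with side forces under about 2 N.
- I turned it backward with the fingers just off the flats. The grip climbed from 43.8 to 48.4 mm above the boss, then dropped to 43.9 mm.
- I turned it forward about one turn, regripping on the way, and closed on the grip with a 40 N setting.

**Last checks:**
- **Depth:** the grip read 33.75 mm above the boss just before the final closing, 10.15 mm below the reading after the drop. The side camera appears to read up to about 0.5 mm high. I could not measure the height again once the fingers had closed.
- **Grip:** the fingers stopped on the part at a 27.4 mm reading with 22 mm commanded, the arm was still, and the vertical force was 4.6 N.
- **Other parts:** the tray, drive and screwdriver look unmoved in the side picture.
- **Time:** 36 s of the 72 s allowed.

No check failed or disagreed beyond that small camera offset.

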